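# Lock the brass weight away

## Task

Put the small brass scale weight away in the lockbox. Twist the black knob on the sloping front clockwise to its stop so that the blue lid springs open and let the knob spring back, stand the weight upright inside, then press the lid shut until it latches. Leave the iron weight and the loose cream tape roll beside the work where they are.

Things in the scene. Friction and masses are not known exactly. Their poses are not given: they have to be found in the camera images.
- lockbox: grey steel lockbox, fixed. Origin on the worktop under the centre of its storage space, x away from its sloping front, y across, z up. Storage part 130 (x) x 180 (y) mm outside, walls 6 mm, rim 70 mm high. In front of it (x from -65 to -152 mm, full width) a solid housing slopes down at 30 degrees from 70 to 20 mm high and carries the knob.
- storage (a point): centre of the storage space's inner floor, 18 mm above the worktop and 52 mm below the rim; axes as the lockbox. The space is 118 (x) x 168 (y) mm inside. Open above when the lid is up; the shut lid leaves 53 mm of height, but only 28 mm under its catch (the front 20 mm, 30 mm wide about the middle), so keep the weight clear of there.
- lid_hinge (a point): middle of the lid's hinge line, which runs along the box's y at its far rim (lockbox x = +65 mm, z = 71 mm); axes as the lockbox, fixed.
- knob_grip (a point): on the axis of the black knob, inside its bar grip, 27 mm off the sloping panel; turns with the knob. z: the knob's axis, out of the panel, 30 degrees from vertical, leaning to the box's front. x: along the bar (points up the slope at rest). Bar 44 (x) x 14 (y) mm, top 10 mm above this point; below it, from 17 mm under this point, a round skirt, radius 22 mm.
- knob (a joint): turn of the knob in rad: 0 at rest, grows clockwise seen from outside (looking against its z), stop at 1.2. A spring turns it back (0.02 N m at rest, 0.045 N m at the stop). It draws the latch bolt; the lid is freed at about 0.9. As the lid is pressed shut the latch turns the knob for a moment, then it springs back.
- lid (a joint): opening of the lid in rad: 0 shut, stop at 1.6 (upright). Latched at first; once freed a light spring (about 1 N at the front edge) swings it open in about a second and holds it there. To shut it push its outer face over and down; close to shut the latch needs 8 to 12 N down at the front edge, then it holds.
- lid_edge (a point): middle of the lid's free edge on its outer face (upper when shut); moves with the lid, 130 mm from the hinge line and 10 mm outward. The lid is blue, 130 x 180 x 10 mm; a steel catch hangs 25 mm under it near this edge.
- brass_weight: small brass bell-shaped scale weight with a knob on top, loose, about 0.25 kg; the only brass weight on the bench. Origin at the centre of its underside, z up. Body 42 mm across and 31 mm high, above it a round knob 20 mm across up to 46 mm. The shop scale's fixed bowl (360 mm across, centred at x 0.71, y -0.15 m, underside 180 to 270 mm up) overhangs the right of the worktop: carry clear of it.
- iron_weight: dark six-sided cast iron weight with a peg on top, loose, 62 x 69 x 50 mm, origin at the centre of its underside; bystander.
- cream_tape_roll: cream roll of tape lying flat, loose, 92 mm across, 25 mm high, origin at the centre of its underside; bystander. (A larger, thicker tape roll near the scale is fixed.)

How it is judged:
By the outcome, as a careful person would: the job done as asked, in the order asked, and still so for the second after the job is handed in, with the robot touching nothing.
It also fails if it takes over 62 s, if anything falls off the work surface, if the arm or the gripper's body presses on something with over 40 N, if the wrist force passes 120 N, or if a joint passes its speed limit or range.

## Robot

A 7-joint arm with a two-finger parallel gripper is mounted at the origin on a cart in front of the work surface, level with it; the furniture and walls round the work are solid. World frame = base frame: x ahead of the robot, y to its left, z up, the work surface at z = 0. Lengths are in m, angles in rad, forces in N, time in s.
With the tool pointing down it reaches from about 0.4 to 0.9 m from the base axis. Payload 5.6 kg.
Tool frame: the origin (TCP) lies at the very end of the fingers, on their centre line; the grasp point (between the pads) lies 19 mm behind it; z points along the fingers, y is the line along which they close (so a half turn about z gives the same grasp; the last joint's range is limited). The gripper opens to 92 mm and grips with 3 to 60 N. Pads are 20 mm wide; open, the fingers measure 128 mm over their backs; the gripper's body (75 mm by 189 mm) begins 69 mm behind the grasp point.
Start: joints at [-1.3, 0.468, -0.012, 1.603, 0.006, 1.071, -0.056], TCP at [0.201, 0.618, 0.215] pointing down, gripper open.
Joint ranges: [-2.53, 2.53], [-0.31, 2.02], [-1.57, 1.55], [0.28, 2.44], [-1.29, 4.43], [0.15, 1.84], [-2.92, 2.92]. Speed limits (rad/s): [2.57, 2.57, 3.14, 3.14, 3.14, 3.14, 3.14].

## Interface

Orientations are given as a unit quaternion [w, x, y, z].
In Python, from cell import robot gives the robot as it stands.
- The arm moves only by the shell command python3 steer.py, which reads ROWS from standard input. ROWS is a JSON list of rows, 1 to 5 of them, each an object with the fields x, y, z (the shift in cm), twist (a turn about the tool's z in units of 0.25 rad), aperture (the finger opening in m); a field left out counts as zero (the opening has to be given); each row is the pose to reach, as a shift and turn from the pose commanded when the command began, along the tool's axes at that moment; what a row does not reach only later rows make up. A row lasts 1/12 s, in which the tool goes at most 0.0417 m and 0.125 rad, less where a joint would pass 70% of its speed; a pose out of reach is approached as far as the arm can. The fingers move at their own pace and stop on an object; the grip force is fixed at half the most. Time passes only in rows, so rows that do not move let the fingers close. It prints the time, the measured TCP pose, the force, the opening and the grip force at its end. Input that does not fit is refused with a message, and nothing moves.
- robot.get_state(): the state, without advancing time (a new reading comes with each control period).
- robot.snapshot(name): name is "scene" or "top"; returns the picture (400x640x3 uint8, red, green, blue); there is no depth.
- robot.camera_info(name): a dict with "K" (3x3 intrinsics, pixels), "pose" (4x4, takes a point from camera to world coordinates). Camera axes: x right, y up, looking along -z (the intrinsics and any distortion apply to the point x, -y, -z); pixel columns grow to the right and rows downward; lengths in m; the calibration is good to about 2 mm. A picture is of the moment at which its call begins. camera_info takes no time and is no camera call.
- robot.job_done(): hands the job in; it is judged then, once.
The state is a dict: "t": time; "joints": joint angles; "joint_velocities": joint speeds; "joint_efforts": joint torques, N m; "tool_pos": TCP position; "orientation": TCP orientation; "contact_force": force on the tool from outside, world axes, zero at the start; "ft_torque": the same for the moment, N m; "finger_gap": finger opening in m; "grasp_force": force on a finger pad.
Only numpy, scipy, OpenCV 4.12 (cv2) and the standard library are available. Lean on these libraries where they do the work, as an engineer would, in place of code of your own. Each camera call takes 0.05 s, during which the arm holds its last target. There are 200 camera calls.

## Working session

There is one attempt and no reset: what is moved stays moved. The work goes in short steps, Python scripts to look and compute and a shell command to move; the robot and the scene stay as the last step left them, time stands still between calls to the robot, and variables do not carry over. Pictures are saved under pics/ and viewed, at most 10 in all, crops included, and the job is handed in when it is done.

```bash
ls; mkdir -p pics
python3 - <<'E'
from cell import robot
import cv2,numpy as np
np.set_printoptions(precision=4,suppress=True)
for n in("scene","top"):
    c=robot.camera_info(n);print(n,c)
    cv2.imwrite(f"pics/{n}0.png",robot.snapshot(n)[:,:,::-1])
s=robot.get_state();print(s)
E
```

```text
cell.py
pics
steer.py
scene {'K': array([[390.8761,   0.    , 324.413 ],
       [  0.    , 390.8761, 191.6616],
       [  0.    ,   0.    ,   1.    ]]), 'pose': array([[ 0.7197,  0.5044, -0.4771,  0.0951],
       [-0.6943,  0.515 , -0.5028, -0.3631],
       [-0.0079,  0.6931,  0.7208,  0.7458],
       [ 0.    ,  0.    ,  0.    ,  1.    ]])}
top {'K': array([[382.3817,   0.    , 314.4127],
       [  0.    , 382.3817, 193.8963],
       [  0.    ,   0.    ,   1.    ]]), 'pose': array([[-0.0181,  0.9926, -0.1201,  0.4115],
       [-0.9998, -0.019 , -0.0064,  0.0724],
       [-0.0086,  0.12  ,  0.9927,  1.0377],
       [ 0.    ,  0.    ,  0.    ,  1.    ]])}
{'t': 0.1, 'joints': array([-1.3   ,  0.4683, -0.0116,  1.6035,  0.006 ,  1.0714, -0.0563]), 'joint_velocities': array([-0.0019, -0.0048, -0.0006, -0.0035,  0.001 ,  0.003 , -0.0006]), 'joint_efforts': array([  0.0009, -52.1649,  -0.0125, -24.4367,  -0.0567,   0.0141,
         0.0001]), 'tool_pos': array([0.2006, 0.6177, 0.2137]), 'orientation': array([-0.    ,  0.1563,  0.9877, -0.0008]), 'contact_force': array([ 0.4706, -0.1137, -0.8467]), 'ft_torque': array([-0.0256,  0.01  , -0.0328]), 'grasp_force': 0.0, 'finger_gap': 0.09160489143078296}
```
View pics/scene0.png

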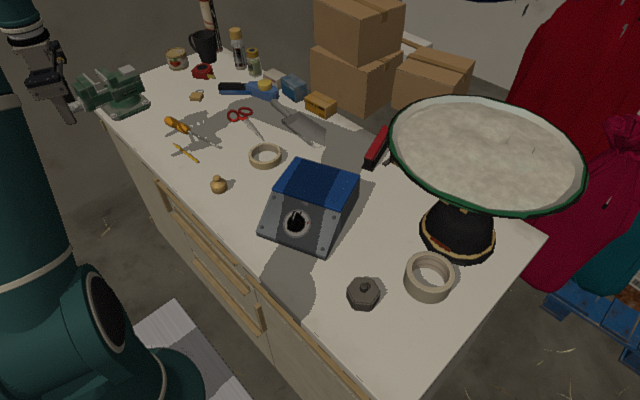

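View pics/top0.png

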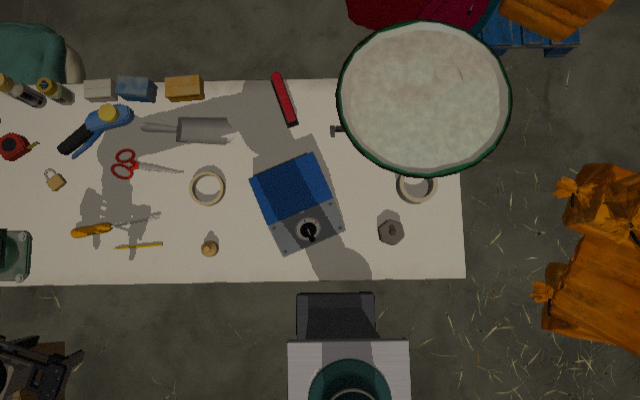

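The scene view shows the brass weight at (219,184), the lockbox with its blue lid at (318,183), the knob at (297,222), the iron weight at (363,293) and the cream roll at (265,156). In the top view the weight is at (209,248), the lid at (295,188), the knob at (308,231), the iron weight at (391,229) and the cream roll at (207,187).

Create h.py:
```python
from cell import robot
import cv2,numpy as np
np.set_printoptions(precision=4,suppress=True)
C={n:robot.camera_info(n) for n in("scene","top")}
def ray(n,p):
    p=np.atleast_2d(np.array(p,float));K=C[n]["K"];P=C[n]["pose"]
    d=np.c_[(p[:,0]-K[0,2])/K[0,0],-(p[:,1]-K[1,2])/K[1,1],-np.ones(len(p))]
    return P[:3,3],d@P[:3,:3].T
def plane(n,p,z):
    o,d=ray(n,p);return o+d*((z-o[2])/d[:,2])[:,None]
def tri(ps,pt):
    o1,d1=ray("scene",ps);o2,d2=ray("top",pt);d1,d2=d1[0],d2[0]
    s=np.linalg.lstsq(np.c_[d1,-d2],o2-o1,rcond=None)[0]
    a,b=o1+s[0]*d1,o2+s[1]*d2
    return (a+b)/2,np.linalg.norm(a-b)
def proj(n,X):
    P=C[n]["pose"];K=C[n]["K"];c=(np.atleast_2d(X)-P[:3,3])@P[:3,:3]
    return np.c_[K[0,0]*c[:,0]/-c[:,2]+K[0,2],K[1,1]*-c[:,1]/-c[:,2]+K[1,2]]
def big(m):
    cs,_=cv2.findContours(m,cv2.RETR_EXTERNAL,cv2.CHAIN_APPROX_NONE);return max(cs,key=cv2.contourArea)
```

Run:
```python
from h import *
im={n:cv2.imread(f"pics/{n}0.png") for n in C}
hsv={n:cv2.cvtColor(im[n],cv2.COLOR_BGR2HSV) for n in C}
for n,(x0,y0,x1,y1) in dict(scene=(260,150,370,230),top=(240,145,340,225)).items():
    m=np.zeros((400,640),np.uint8);m[y0:y1,x0:x1]=cv2.inRange(hsv[n],(100,110,30),(125,255,255))[y0:y1,x0:x1]
    c=big(m);e=.02*cv2.arcLength(c,True);q=cv2.approxPolyDP(cv2.convexHull(c),e,True)[:,0]
    print(n,"lid",q.tolist())
    print(plane(n,q,.081))
for n,(x0,y0,x1,y1) in dict(scene=(205,170,235,198),top=(196,235,224,262)).items():
    m=np.zeros((400,640),np.uint8);m[y0:y1,x0:x1]=cv2.inRange(hsv[n],(8,90,60),(30,255,255))[y0:y1,x0:x1]
    c=big(m);print(n,"weight",cv2.boundingRect(c),cv2.contourArea(c),cv2.minEnclosingCircle(c))
a=np.hstack([cv2.resize(im["scene"][165:265,200:370][:, 40:],None,fx=3,fy=4,interpolation=cv2.INTER_CUBIC)[:400,:390],
 cv2.resize(im["top"][145:265,245:345],None,fx=4,fy=4,interpolation=cv2.INTER_CUBIC)[:400]])
b=np.hstack([cv2.resize(im["scene"][170:200,200:240],None,fx=10,fy=6.66)[:200],cv2.resize(im["top"][235:265,190:230],None,fx=9.75,fy=6.66)[:200]])
w=min(a.shape[1],b.shape[1]);cv2.imwrite("pics/crop.png",np.vstack([a[:,:w],b[:,:w]]))
```

```text
scene lid [[272, 188], [295, 157], [359, 175], [340, 211]]
[[0.4542 0.1968 0.081 ]
 [0.567  0.2431 0.081 ]
 [0.6352 0.082  0.081 ]
 [0.5182 0.0326 0.081 ]]
top lid [[312, 152], [332, 197], [267, 224], [249, 179]]
[[0.6352 0.0827 0.081 ]
 [0.5186 0.0344 0.081 ]
 [0.4538 0.1984 0.081 ]
 [0.5685 0.2437 0.081 ]]
scene weight (210, 175, 17, 19) 199.0 ((217.9375, 184.0), 9.467354774475098)
top weight (201, 241, 17, 16) 185.0 ((209.0, 248.0), 8.602425575256348)
```

View pics/crop.png

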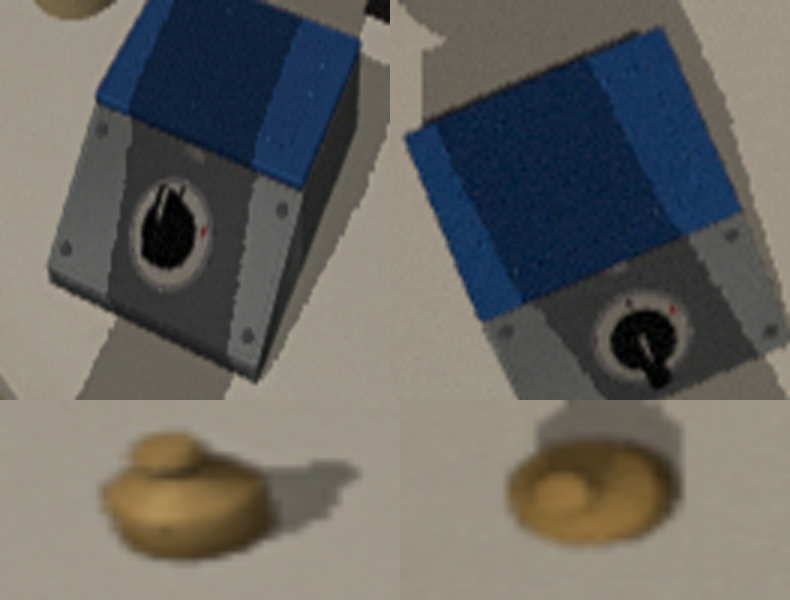

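The crop shows the knob's pale ring at about (308,229) in top and (297,224) in scene. The weight's small knob is at (216.5,176.5) in scene and (206.6,248.5) in top. The lid corners from the two views agree at z = 0.081, which is the given lid height.

```bash
cat >> h.py <<'E'
def box(fn="pics"):
    return None
E
sed -i '/^def box/,$d' h.py
python3 - <<'E'
from h import *
im={n:cv2.imread(f"pics/{n}0.png") for n in C}
q=np.array([(.4540,.1976),(.5184,.0335),(.6352,.0824),(.5678,.2434)])
c=q.mean(0);(_,wh,a)=cv2.minAreaRect((q*1000).astype(np.float32));print(c,wh,a)
psi=np.deg2rad(22.2);ex=np.array([np.cos(psi),np.sin(psi),0]);ey=np.array([-np.sin(psi),np.cos(psi),0]);ez=np.array([0,0,1.])
o=np.r_[c,0]
B=lambda p:((np.array(p)-o)@np.c_[ex,ey,ez])
# lid corner triangulation
for s,t in (((272,188),(267,224)),((340,211),(332,197)),((359,175),(312,152)),((295,157),(249,179))):
    X,e=tri(s,t);print("corner",X,B(X),e)
X,e=tri((297.3,223.5),(308,228.7));print("ring",X,B(X),e)
# dark knob masks
for n,(x0,y0,x1,y1) in dict(scene=(283,205,312,240),top=(296,216,322,246)).items():
    g=im[n].max(2);m=np.zeros((400,640),np.uint8);m[y0:y1,x0:x1]=(g[y0:y1,x0:x1]<38)*255
    k=big(m);print(n,"knob",cv2.boundingRect(k),cv2.contourArea(k))
g=np.array([o+ex*-.122+ez*.068])
K=lambda u,v,w:o+ex*(-.1085+u*.866-w*.5)+ey*v+ez*(.045+u*.5+w*.866)
for n in C:
    print(n,"pred ring c",proj(n,K(0,0,0)),"bar top ends",proj(n,np.array([K(.022,0,.037),K(-.022,0,.037)])).ravel())
X,e=tri((216.5,176.5),(206.8,248.5));print("wt knob top",X,e)
for n,p in (("scene",(218,185)),("top",(209.3,248.6))):print(n,plane(n,p,.018))
print("cream",plane("top",(207,187),.0125),"iron",plane("top",(391,229),.03))
E
```

```text
[0.5438 0.1392] (126.62325286865234, 176.2397918701172) 22.715824127197266
corner [0.4543 0.1982 0.0798] [-0.0606  0.0884  0.0798] 0.0012458444643139025
corner [0.5191 0.034  0.079 ] [-0.0626 -0.088   0.079 ] 0.0008780140347071848
corner [0.6355 0.0826 0.0804] [ 0.0635 -0.0871  0.0804] 0.0005273997838310555
corner [0.5684 0.2442 0.0795] [0.0624 0.0879 0.0795] 0.0008346101820615854
ring [0.4421 0.0963 0.0457] [-0.1104 -0.0013  0.0457] 0.0022089516856666235
scene knob (287, 211, 18, 21) 209.0
top knob (300, 223, 16, 20) 187.0
scene pred ring c [[296.6994 223.0022]] bar top ends [295.6725 210.5769 288.5165 229.0522]
top pred ring c [[307.5048 227.8899]] bar top ends [306.9556 227.1325 313.127  241.3535]
wt knob top [0.3954 0.3576 0.0481] 0.00037815227104580156
scene [[0.3934 0.3582 0.018 ]]
top [[0.3944 0.3597 0.018 ]]
cream [[0.56   0.37   0.0125]] iron [[ 0.437  -0.1202  0.03  ]]
```

Run:
```python
from h import *
im={n:cv2.imread(f"pics/{n}0.png") for n in C}
a=cv2.resize(im["scene"][200:245,275:320],(450,450),interpolation=cv2.INTER_CUBIC);b=cv2.resize(im["top"][210:250,288:328],(350,350),interpolation=cv2.INTER_CUBIC)
o=np.zeros((450,800,3),np.uint8);o[:,:450]=a;o[:350,450:]=b
cv2.imwrite("pics/knob.png",cv2.convertScaleAbs(o,alpha=1.8))
```

```text
(no output)
```

View pics/knob.png

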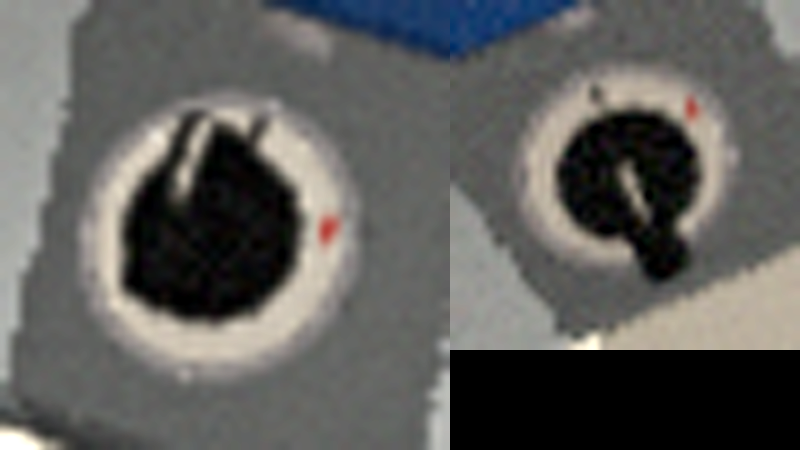

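The knob crop shows the pointer bar lying along the slope with the ring centre where the model predicts it, within 2 mm. Estimates in world coordinates:
- **Knob grip:** (0.430, 0.092, 0.069)
- **Weight:** (0.3947, 0.3585)

Next is the offset from the tool to a point above the knob.

```bash
cat >> h.py <<'E'
O=np.array([.5438,.1392,0]);PSI=np.deg2rad(22.3)
EX=np.array([np.cos(PSI),np.sin(PSI),0]);EY=np.array([-np.sin(PSI),np.cos(PSI),0]);EZ=np.array([0,0,1.])
def B2W(p): return O+EX*p[0]+EY*p[1]+EZ*p[2]
def go(world,yaw=None):
    """shift in tool axes and turn to reach world with tool-y at yaw (deg)"""
    from scipy.spatial.transform import Rotation as Ro
    s=robot.get_state();w,x,y,z=s["orientation"];R=Ro.from_quat([x,y,z,w]).as_matrix()
    d=R.T@(np.array(world)-s["tool_pos"]);cur=np.degrees(np.arctan2(R[1,1],R[0,1]))
    t=None if yaw is None else -np.deg2rad((yaw-cur+180)%360-180)
    print("t",s["t"],"pos",s["tool_pos"],"box",(s["tool_pos"]-O)@np.c_[EX,EY,EZ],"yaw",round(cur,1),"F",s["contact_force"],"T",s["ft_torque"],"gap",s["finger_gap"],"| shift",d,"turn",t, "j",s["joints"])
E
python3 -c "
from h import *
go([.430,.092,.16],112.3)"
```

```text
t 0.1 pos [0.2006 0.6177 0.2137] box [-0.136   0.573   0.2137] yaw 72.0 F [ 0.4706 -0.1137 -0.8467] T [-0.0256  0.01   -0.0328] gap 0.09160489143078296 | shift [-0.3805 -0.4291  0.0545] turn -0.703080196569765 j [-1.3     0.4683 -0.0116  1.6035  0.006   1.0714 -0.0563]
```

Careful with the scale: shifts go in cm and turns go in units of 0.25 rad. That gives: -0.15 m is -15, -0.133 m is -13.3.

```bash
echo '[{"x":-2.5, "y":-2.8, "aperture":0.03}, {"x":-5.2, "y":-5.9, "aperture":0.03}, {"x":-7.9, "y":-8.9, "aperture":0.03}, {"x":-10.6, "y":-11.9, "aperture":0.03}, {"x":-13.3, "y":-15, "aperture":0.03}]' | python3 steer.py
echo '[{"x":-2.5, "y":-2.8, "twist":-0.4, "aperture":0.03}, {"x":-5.2, "y":-5.9, "twist":-0.8, "aperture":0.03}, {"x":-7.9, "y":-8.9, "twist":-1.2, "aperture":0.03}, {"x":-10.6, "y":-11.9, "twist":-1.6, "aperture":0.03}, {"x":-13.3, "y":-15, "twist":-2, "aperture":0.03}]' | python3 steer.py
python3 -c "
from h import *
go([.430,.092,.12],112.3)"
```

```text
t: 0.52
tool_pos: [0.2812, 0.4325, 0.2142]
orientation: [-0.0, 0.156, 0.988, -0.0]
contact_force: [1.6, 0.1, -0.2]
finger_gap: 0.0607
grasp_force: 0.0
t: 0.93
tool_pos: [0.3608, 0.2501, 0.2145]
orientation: [0.0, -0.093, 0.996, 0.0]
contact_force: [0.6, -0.2, 0.7]
finger_gap: 0.0303
grasp_force: 0.0
t 0.9333 pos [0.3608 0.2501 0.2145] box [-0.1272  0.1721  0.2145] yaw 100.7 F [ 0.5612 -0.1648  0.735 ] T [ 0.0572 -0.0692  0.0226] gap 0.030330512398750106 | shift [-0.0385 -0.1683  0.0945] turn -0.20195430978929596 j [-0.7773  0.1046  0.1015  2.0996 -0.0131  0.938   1.0895]
```

To row units: -0.165 m is -16.5, -0.14 m is -14, -0.2 rad is -0.8.

```bash
echo '[{"x":-0.8, "y":-3.5, "z":1.5, "twist":-0.4, "aperture":0.03}, {"x":-1.6, "y":-7, "z":3, "twist":-0.8, "aperture":0.03}, {"x":-2.4, "y":-10.5, "z":4.5, "twist":-0.8, "aperture":0.03}, {"x":-3.2, "y":-14, "z":6, "twist":-0.8, "aperture":0.03}, {"x":-3.8, "y":-16.5, "z":8, "twist":-0.8, "aperture":0.03}]' | python3 steer.py
echo '[{"aperture":0.03}, {"aperture":0.03}]' | python3 steer.py 
python3 -c "
from h import *
go([.430,.092,.066],112.3)
cv2.imwrite('pics/k1.png',np.hstack([cv2.resize(robot.snapshot(n)[y:y+160,x:x+160,::-1],(400,400)) for n,y,x in(('scene',120,215),('top',150,230))]))"
```

```text
t: 1.35
tool_pos: [0.4291, 0.0939, 0.1347]
orientation: [0.001, -0.189, 0.982, -0.0]
contact_force: [0.4, 0.3, -1.0]
finger_gap: 0.0301
grasp_force: 0.0
t: 1.52
tool_pos: [0.4272, 0.0954, 0.1336]
orientation: [-0.001, -0.188, 0.982, -0.0]
contact_force: [-0.3, 0.9, 1.2]
finger_gap: 0.0301
grasp_force: 0.0
t 1.5167 pos [0.4272 0.0954 0.1336] box [-0.1245  0.0037  0.1336] yaw 111.7 F [-0.3115  0.9037  1.2173] T [0.0544 0.0127 0.0343] gap 0.030056368495686756 | shift [-0.0015 -0.0041  0.0676] turn -0.010410507313768101 j [-0.4986  0.2277  0.2279  2.1842 -0.075   0.7396  1.7287]
```

View pics/k1.png

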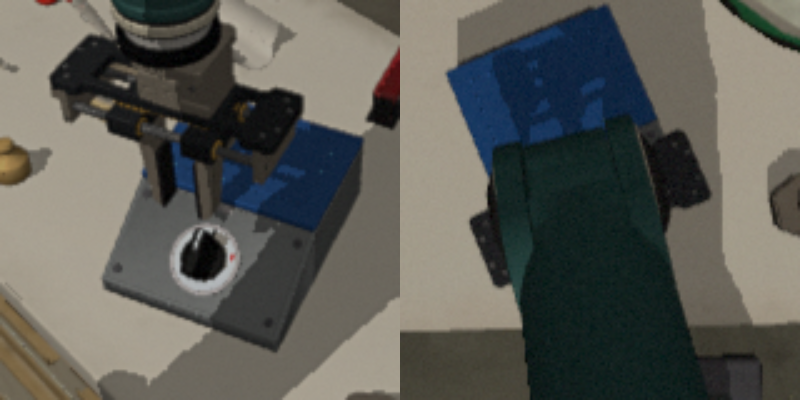

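The picture shows the fingers straddling the knob's axis from above. In scene the fingertips are at about (183,205), with the knob below at (205,255) in the crop. Now I lower over the bar.

To row units: -0.004 m is -0.4, 0.066 m is 6.6, -0.01 rad is -0.04.

```bash
echo '[{"x":-0.1, "y":-0.4, "z":2, "twist":-0.04, "aperture":0.03}, {"x":-0.15, "y":-0.4, "z":4, "twist":-0.04, "aperture":0.03}, {"x":-0.15, "y":-0.4, "z":5.5, "twist":-0.04, "aperture":0.03}, {"x":-0.15, "y":-0.4, "z":6.6, "twist":-0.04, "aperture":0.03}, {"x":-0.15, "y":-0.4, "z":6.6, "twist":-0.04, "aperture":0.03}]' | python3 steer.py
echo '[{"aperture":0.022}, {"aperture":0.022}, {"aperture":0.022}]' | python3 steer.py
python3 -c "
from h import *
go([.430,.092,.066],112.3)"
```

```text
t: 2.03
tool_pos: [0.4294, 0.0951, 0.0675]
orientation: [-0.001, -0.196, 0.981, 0.0]
contact_force: [0.2, -0.1, 0.2]
finger_gap: 0.03
grasp_force: 0.0
t: 2.28
tool_pos: [0.4314, 0.0945, 0.0696]
orientation: [0.001, -0.195, 0.981, 0.0]
contact_force: [-0.4, 1.0, 0.2]
finger_gap: 0.0219
grasp_force: 0.0
t 2.2833 pos [0.4314 0.0945 0.0696] box [-0.1209  0.0013  0.0696] yaw 112.5 F [-0.4147  1.0027  0.1598] T [0.0505 0.0256 0.0044] gap 0.021938747758138817 | shift [ 0.0023 -0.0017  0.0036] turn 0.004068777446032356 j [-0.466   0.3539  0.2032  2.2179 -0.129   0.5782  1.797 ]
```

```bash
echo '[{"x":0.1, "y":-0.1, "z":0.3, "twist":0.48, "aperture":0.022}, {"x":0.1, "y":-0.1, "z":0.3, "twist":0.96, "aperture":0.022}, {"x":0.1, "y":-0.1, "z":0.3, "twist":1.44, "aperture":0.022}, {"x":0.1, "y":-0.1, "z":0.3, "twist":1.92, "aperture":0.022}, {"x":0.1, "y":-0.1, "z":0.3, "twist":2.4, "aperture":0.022}]' | python3 steer.py
python3 -c "
from h import *
go([.430,.092,.066],112.3)"
echo '[{"twist":0.4, "aperture":0.022}, {"twist":0.8, "aperture":0.022}, {"twist":1.2, "aperture":0.022}, {"twist":1.6, "aperture":0.022}, {"twist":2, "aperture":0.022}]' | python3 steer.py
python3 -c "
from h import *
go([.430,.092,.066],112.3)"
```

```text
t: 2.7
tool_pos: [0.4299, 0.0933, 0.0664]
orientation: [-0.0, 0.106, 0.994, 0.001]
contact_force: [-2.3, 2.4, 1.0]
finger_gap: 0.022
grasp_force: 2.1
t 2.7 pos [0.4299 0.0933 0.0664] box [-0.1228  0.0008  0.0664] yaw 77.8 F [-2.3469  2.3854  0.9999] T [0.3852 0.4297 0.031 ] gap 0.022038187615566647 | shift [-0.0003 -0.0013  0.0004] turn -0.6018757373491614 j [-0.5898  0.368   0.352   2.2296 -0.232   0.5768  1.294 ]
t: 3.12
tool_pos: [0.43, 0.0934, 0.0664]
orientation: [-0.0, 0.348, 0.937, 0.001]
contact_force: [-2.5, 1.4, 0.8]
finger_gap: 0.0218
grasp_force: 2.2
t 3.1167 pos [0.43   0.0934 0.0664] box [-0.1226  0.0007  0.0664] yaw 49.2 F [-2.4565  1.3619  0.8227] T [0.2138 0.3511 0.0556] gap 0.021806266914569983 | shift [-0.0009 -0.0011  0.0004] turn -1.100822935829996 j [-0.696   0.3821  0.4797  2.2357 -0.3191  0.5864  0.8813]
```

```bash
P='from h import *
go([.430,.092,.066],112.3)'
echo '[{"twist":0.4, "aperture":0.022}, {"twist":0.8, "aperture":0.022}]' | python3 steer.py | grep -E "force"; python3 -c "$P"
echo '[{"twist":0.4, "aperture":0.022}]' | python3 steer.py| grep -E "force"; python3 -c "$P"
python3 -c "
from h import *
cv2.imwrite('pics/k2.png',np.hstack([cv2.resize(robot.snapshot(n)[y:y+160,x:x+160,::-1],(400,400)) for n,y,x in(('scene',120,215),('top',150,230))]))"
```

```text
contact_force: [-0.7, 0.9, 1.5]
grasp_force: 2.4
t 3.2833 pos [0.43   0.0933 0.0664] box [-0.1227  0.0007  0.0664] yaw 37.8 F [-0.6544  0.8747  1.4564] T [0.0997 0.3438 0.044 ] gap 0.022197029163491158 | shift [-0.001  -0.0008  0.0004] turn -1.3007514821108819 j [-0.7385  0.3899  0.5315  2.2382 -0.3555  0.5919  0.7177]
contact_force: [-1.3, 0.1, 1.4]
grasp_force: 2.7
t 3.3667 pos [0.4301 0.0932 0.0664] box [-0.1227  0.0006  0.0664] yaw 32.0 F [-1.2857  0.0903  1.4075] T [-0.0233  0.4009  0.088 ] gap 0.021863887155332797 | shift [-0.0009 -0.0007  0.0004] turn -1.4008351548895055 j [-0.7596  0.3944  0.5577  2.2393 -0.374   0.595   0.6362]
```

View pics/k2.png

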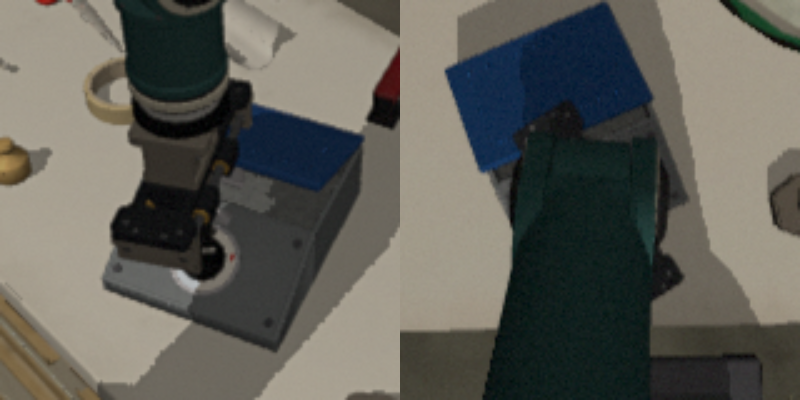

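The lid still looks shut and the knob is at roughly 0.9 rad, allowing for slack in the fingers. I keep turning in small steps and watch the force for the stop.

```bash
P='from h import *
go([.430,.092,.066],112.3)'
echo '[{"twist":0.4, "aperture":0.022}]' | python3 steer.py| grep -E "force"; python3 -c "$P"
echo '[{"twist":0.4, "aperture":0.022}]' | python3 steer.py| grep -E "force"; python3 -c "$P"
echo '[{"twist":0.28, "aperture":0.022}]' | python3 steer.py| grep -E "force"; python3 -c "$P"
```

```text
contact_force: [-1.8, -0.3, 5.8]
grasp_force: 10.5
t 3.55 pos [0.4301 0.0931 0.0663] box [-0.1227  0.0005  0.0663] yaw 26.7 F [-1.7986 -0.2559  5.8409] T [0.0503 0.5018 0.3492] gap 0.021939709460906957 | shift [-0.0009 -0.0006  0.0003] turn -1.4932175120825395 j [-0.779   0.399   0.5819  2.2404 -0.3914  0.5981  0.5613]
contact_force: [-2.6, -0.2, 7.4]
grasp_force: 26.1
t 3.6333 pos [0.4301 0.0931 0.0663] box [-0.1227  0.0005  0.0663] yaw 20.9 F [-2.6429 -0.1793  7.3583] T [-0.1601  0.6614  0.8631] gap 0.022383803507081936 | shift [-0.001  -0.0005  0.0003] turn -1.5953623377346724 j [-0.8005  0.4042  0.6086  2.2414 -0.4106  0.6022  0.4783]
contact_force: [-2.0, 1.4, 5.9]
grasp_force: 37.3
t 3.7167 pos [0.4301 0.0931 0.0664] box [-0.1226  0.0005  0.0664] yaw 17.0 F [-1.9811  1.3614  5.9424] T [0.1034 0.7117 1.3063] gap 0.021991024772198584 | shift [-0.001  -0.0005  0.0004] turn -1.663530534308475 j [-0.8157  0.4081  0.6273  2.242  -0.4234  0.6053  0.4227]
```

Torque about the vertical rose sharply, so the knob is at its stop. I ease off slightly, hold while the lid comes up, then check the blue area.

```bash
echo '[{"twist":-0.4, "aperture":0.022}, {"twist":-0.4, "aperture":0.022}, {"twist":-0.4, "aperture":0.022}, {"twist":-0.4, "aperture":0.022}, {"twist":-0.4, "aperture":0.022}]' | python3 steer.py| grep -E "force|t:"
python3 -c "
from h import *
go([.430,.092,.066],112.3)
cv2.imwrite('pics/k3.png',np.hstack([cv2.resize(robot.snapshot(n)[y:y+160,x:x+160,::-1],(400,400)) for n,y,x in(('scene',120,215),('top',150,230))]))"
```

```text
t: 4.13
contact_force: [-2.6, -0.6, 7.6]
grasp_force: 18.6
t 4.1333 pos [0.4304 0.0927 0.0665] box [-0.1225  0.      0.0665] yaw 22.8 F [-2.5846 -0.6121  7.6258] T [-0.1845  0.5115  0.5429] gap 0.022316157591564207 | shift [-0.0005 -0.0007  0.0005] turn -1.5612048957844924 j [-0.7932  0.4023  0.6002  2.2408 -0.4034  0.6007  0.506 ]
```

View pics/k3.png

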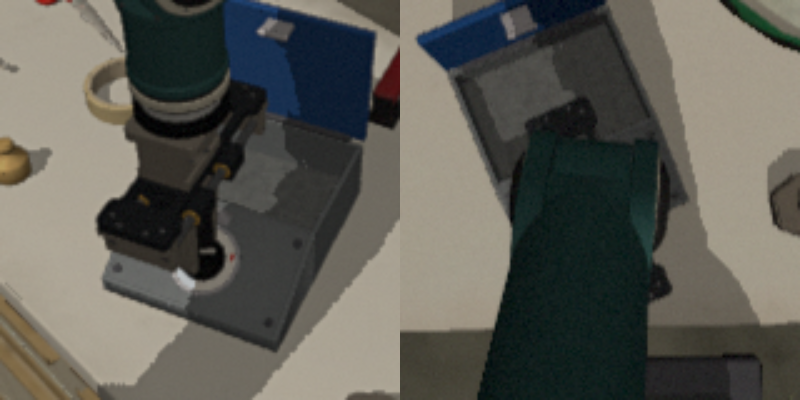

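The lid stands fully open, with its inner face and catch visible in both views. I turn the fingers back with the knob, widen them, lift, and go for the weight.

To row units: -0.6 rad is -2.4.

```bash
echo '[{"twist":-0.48, "aperture":0.024}, {"twist":-0.96, "aperture":0.024}, {"twist":-1.44, "aperture":0.024}, {"twist":-1.92, "aperture":0.024}, {"twist":-2.4, "aperture":0.024}]' | python3 steer.py| grep -E "force"
echo '[{"twist":-0.48, "aperture":0.024}, {"twist":-0.96, "aperture":0.024}, {"twist":-1.44, "aperture":0.024}, {"twist":-1.92, "aperture":0.024}, {"twist":-2.4, "aperture":0.024}]' | python3 steer.py| grep -E "force"
echo '[{"twist":-0.48, "aperture":0.026}, {"twist":-0.96, "aperture":0.03}, {"twist":-1.28, "aperture":0.036}, {"twist":-1.28, "aperture":0.036}, {"z":-1, "twist":-1.28, "aperture":0.036}]' | python3 steer.py| grep -E "force"
echo '[{"z":-3, "aperture":0.04}, {"z":-7, "aperture":0.05}, {"z":-10, "aperture":0.06}]' | python3 steer.py| grep -E "force"
python3 -c "
from h import *
go([.3947,.3585,.12],120)"
```

```text
contact_force: [0.3, 0.7, 1.3]
grasp_force: 1.0
contact_force: [-0.2, 0.3, -0.0]
grasp_force: 0.2
contact_force: [-0.8, 0.4, -0.4]
grasp_force: 0.0
contact_force: [0.5, 0.6, 0.3]
grasp_force: 0.0
t 5.7333 pos [0.4305 0.0922 0.1785] box [-0.1226 -0.0005  0.1785] yaw 109.5 F [0.4547 0.59   0.2748] T [ 0.073  -0.0473 -0.0537] gap 0.05105124131946618 | shift [-0.0551  0.263   0.0585] turn -0.18290200207778098 j [-0.5193  0.1543  0.255   2.144  -0.0515  0.8474  1.6784]
```

To row units: 0.2 m is 20, 0.16 m is 16.

```bash
echo '[{"x":-0.8, "y":4, "aperture":0.08}, {"x":-1.6, "y":8, "aperture":0.08}, {"x":-2.5, "y":12, "aperture":0.08}, {"x":-3.3, "y":16, "aperture":0.08}, {"x":-4.2, "y":20, "aperture":0.08}]' | python3 steer.py| grep -E "force"
echo '[{"x":-0.6, "y":3, "z":2, "twist":-0.2, "aperture":0.08}, {"x":-1.3, "y":6.3, "z":4, "twist":-0.2, "aperture":0.08}, {"x":-1.3, "y":6.3, "z":6, "twist":-0.2, "aperture":0.08}, {"x":-1.3, "y":6.3, "z":6, "twist":-0.2, "aperture":0.08}, {"x":-1.3, "y":6.3, "z":6, "twist":-0.2, "aperture":0.08}]' | python3 steer.py| grep -E "force"
python3 -c "
from h import *
go([.3947,.3585,.007],112.3)
cv2.imwrite('pics/w1.png',np.hstack([cv2.resize(robot.snapshot(n)[y:y+100,x:x+100,::-1],(400,400)) for n,y,x in(('scene',120,180),('top',190,160))]))"
```

```text
contact_force: [-0.1, 0.2, -0.4]
grasp_force: 0.0
contact_force: [0.3, -0.6, -0.0]
grasp_force: 0.0
t 6.5667 pos [0.3933 0.3577 0.1155] box [-0.0563  0.2593  0.1155] yaw 112.4 F [ 0.2641 -0.5545 -0.0401] T [-0.0017  0.0245 -0.0175] gap 0.07984447895180441 | shift [-0.0018  0.0004  0.1085] turn 0.0026025807964079146 j [-0.8686  0.3995  0.0821  1.9774 -0.0446  0.7686  1.2018]
```

View pics/w1.png

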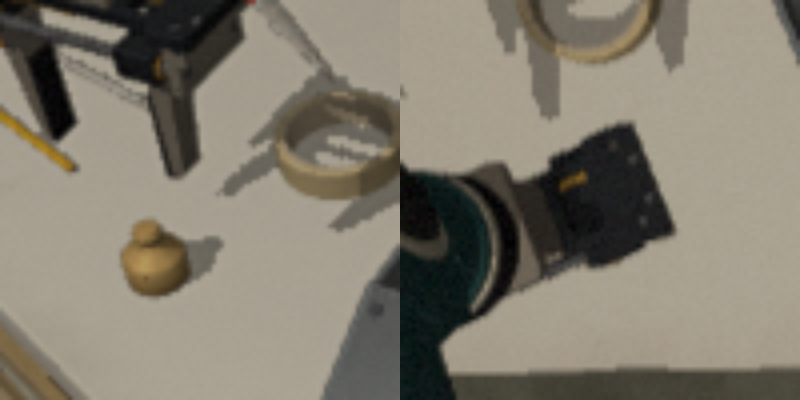

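The open fingers are above and to either side of the weight (crop, about (155,260)), and the cream roll is well clear. I descend and grip.

To row units: 0.108 m is 10.8, 0.095 m is 9.5.

```bash
echo '[{"x":-0.15, "z":3.5, "aperture":0.08}, {"x":-0.15, "z":7, "aperture":0.08}, {"x":-0.15, "z":9.5, "aperture":0.08}, {"x":-0.15, "z":10.8, "aperture":0.08}, {"x":-0.15, "z":10.8, "aperture":0.08}]' | python3 steer.py| grep -E "force|pos"
echo '[{"aperture":0.05}, {"aperture":0.03}, {"aperture":0.03}, {"aperture":0.03}, {"aperture":0.03}]' | python3 steer.py
echo '[{"aperture":0.03}, {"aperture":0.03}, {"z":-2, "aperture":0.03}, {"z":-4, "aperture":0.03}]' | python3 steer.py
python3 -c "
from h import *
go(B2W([-.008,0,.15]),112.3)"
```

```text
tool_pos: [0.395, 0.3571, 0.0065]
contact_force: [0.2, 0.7, -0.3]
grasp_force: 0.0
t: 7.5
tool_pos: [0.3956, 0.3597, 0.0087]
orientation: [0.001, -0.195, 0.981, 0.001]
contact_force: [0.1, 0.5, 0.5]
finger_gap: 0.0489
grasp_force: 0.0
t: 7.83
tool_pos: [0.3938, 0.3579, 0.0467]
orientation: [-0.002, -0.195, 0.981, -0.001]
contact_force: [-0.3, 0.3, -2.4]
finger_gap: 0.0399
grasp_force: 29.9
t 7.8333 pos [0.3938 0.3579 0.0467] box [-0.0557  0.2592  0.0467] yaw 112.5 F [-0.2754  0.3365 -2.4157] T [ 0.0785 -0.0396 -0.0037] gap 0.039889702092028315 | shift [-0.0465 -0.2596 -0.103 ] turn 0.0033384658891647896 j [-0.8582  0.5126  0.0714  2.0062 -0.0591  0.6289  1.2154]
```

The weight is held (gap 40 mm, about 2.4 N hanging). Next I lift it and carry it above the box.

To row units: -0.03 m is -3, -0.103 m is -10.3.

```bash
echo '[{"z":-3.5, "aperture":0.03}, {"y":-0.5, "z":-7, "aperture":0.03}, {"x":-0.5, "y":-3, "z":-10, "aperture":0.03}, {"x":-1, "y":-6.5, "z":-10.3, "aperture":0.03}, {"x":-1.5, "y":-10, "z":-10.3, "aperture":0.03}]' | python3 steer.py| grep -E "force|pos"
echo '[{"x":-0.7, "y":-4, "aperture":0.03}, {"x":-1.5, "y":-8, "aperture":0.03}, {"x":-2.2, "y":-12, "aperture":0.03}, {"x":-3, "y":-15.8, "aperture":0.03}, {"x":-3, "y":-15.8, "aperture":0.03}]' | python3 steer.py| grep -E "force|pos|gap"
echo '[{"aperture":0.03}, {"aperture":0.03}]' | python3 steer.py| grep -E "force|gap"
python3 -c "
from h import *
go(B2W([-.009,0,.026]),112.3)
cv2.imwrite('pics/p1.png',np.hstack([cv2.resize(robot.snapshot(n)[y:y+160,x:x+160,::-1],(400,400)) for n,y,x in(('scene',80,240),('top',110,210))]))"
```

```text
tool_pos: [0.4483, 0.2729, 0.1529]
contact_force: [1.6, -0.1, -3.3]
grasp_force: 29.9
tool_pos: [0.5392, 0.1285, 0.1506]
contact_force: [-0.7, -1.5, -1.8]
finger_gap: 0.0398
grasp_force: 29.9
contact_force: [-0.2, 0.3, -2.7]
finger_gap: 0.0393
grasp_force: 29.9
t 8.8333 pos [0.5344 0.1382 0.1499] box [-0.0091  0.0026  0.1499] yaw 112.5 F [-0.2398  0.297  -2.7473] T [0.1256 0.0709 0.0025] gap 0.039294640230613395 | shift [-0.0003 -0.0027  0.1239] turn 0.0029963985951408523 j [-0.4581  0.3814  0.1789  1.9115 -0.0883  0.8579  1.7292]
```

View pics/p1.png

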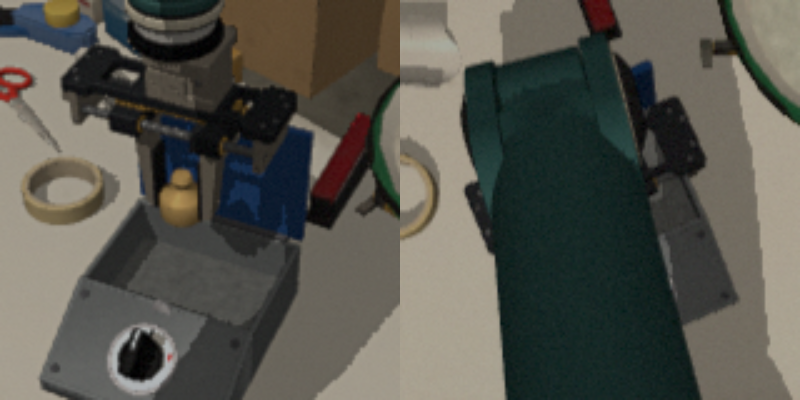

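The weight hangs upright at crop (180,200) over the empty box in the scene view, and the knob is back at rest. I descend and feel for the floor.

```bash
echo '[{"y":-0.2, "z":3, "aperture":0.03}, {"y":-0.2, "z":6, "aperture":0.03}, {"y":-0.2, "z":9, "aperture":0.03}, {"y":-0.2, "z":11, "aperture":0.03}, {"y":-0.2, "z":11.7, "aperture":0.03}]' | python3 steer.py| grep -E "force|pos"
echo '[{"aperture":0.03}, {"z":0.3, "aperture":0.03}]' | python3 steer.py| grep -E "force|pos"
echo '[{"z":0.2, "aperture":0.03}, {"z":0.2, "aperture":0.03}]' | python3 steer.py| grep -E "force|pos"
echo '[{"z":0.2, "aperture":0.03}, {"z":0.2, "aperture":0.03}]' | python3 steer.py| grep -E "force|pos"
```

```text
tool_pos: [0.533, 0.1373, 0.0305]
contact_force: [0.9, 0.6, -3.3]
grasp_force: 29.9
tool_pos: [0.5366, 0.1373, 0.0315]
contact_force: [0.2, 1.0, -2.4]
grasp_force: 29.9
tool_pos: [0.5368, 0.1367, 0.0297]
contact_force: [0.3, -0.0, -2.0]
grasp_force: 29.9
tool_pos: [0.5365, 0.1363, 0.0272]
contact_force: [-0.1, 0.5, -2.2]
grasp_force: 29.9
```

```bash
echo '[{"z":0.2, "aperture":0.03}, {"z":0.2, "aperture":0.03}]' | python3 steer.py| grep -E "force|pos"
echo '[{"z":0.1, "aperture":0.03}, {"z":0.1, "aperture":0.03}]' | python3 steer.py| grep -E "force|pos"
echo '[{"z":0.1, "aperture":0.03}, {"z":0.1, "aperture":0.03}]' | python3 steer.py| grep -E "force|pos"
```

```text
tool_pos: [0.5366, 0.1363, 0.0263]
contact_force: [-3.5, -0.8, 10.4]
grasp_force: 30.2
tool_pos: [0.5367, 0.1363, 0.0262]
contact_force: [-6.0, -1.4, 17.9]
grasp_force: 30.4
tool_pos: [0.5367, 0.1363, 0.0262]
contact_force: [-7.5, -1.8, 27.3]
grasp_force: 30.6
```

The weight is on the floor, with contact at TCP 0.0263. I relieve the push, release and lift.

```bash
echo '[{"z":-0.3, "aperture":0.03}, {"z":-0.3, "aperture":0.05}, {"z":-0.3, "aperture":0.065}, {"z":-0.3, "aperture":0.065}, {"z":-0.3, "aperture":0.065}]' | python3 steer.py| grep -E "force|pos|gap"
echo '[{"z":-3, "aperture":0.065}, {"z":-7, "aperture":0.065}, {"z":-11, "aperture":0.065}, {"z":-15, "aperture":0.03}, {"z":-18, "aperture":0.0}]' | python3 steer.py| grep -E "force|pos"
echo '[{"x":2, "y":2, "z":-3, "aperture":0}, {"x":6, "y":5, "z":-5, "aperture":0}, {"x":6, "y":8, "z":-6, "aperture":0}, {"x":6, "y":8, "z":-6, "aperture":0}]' | python3 steer.py| grep -E "force|pos"
python3 -c "
from h import *
go(B2W([.105,0,.29]),112.3)
cv2.imwrite('pics/p2.png',np.hstack([cv2.resize(robot.snapshot(n)[y:y+160,x:x+160,::-1],(400,400)) for n,y,x in(('scene',80,240),('top',110,210))]))"
```

```text
tool_pos: [0.5361, 0.1361, 0.0254]
contact_force: [-0.2, 0.5, 0.1]
finger_gap: 0.0635
grasp_force: 0.0
tool_pos: [0.5368, 0.1362, 0.2087]
contact_force: [0.4, 0.4, -0.7]
grasp_force: 0.0
tool_pos: [0.447, 0.193, 0.2686]
contact_force: [0.1, 0.8, -0.2]
grasp_force: 0.0
t 11.5167 pos [0.447  0.193  0.2686] box [-0.0691  0.0865  0.2686] yaw 112.9 F [ 0.0807  0.7742 -0.1504] T [0.1226 0.0188 0.0147] gap 0.027160954068799308 | shift [-0.1732 -0.0883 -0.021 ] turn 0.011203122705875208 j [-0.6009  0.1259  0.1392  1.9405 -0.0238  1.0718  1.5197]
```

View pics/p2.png

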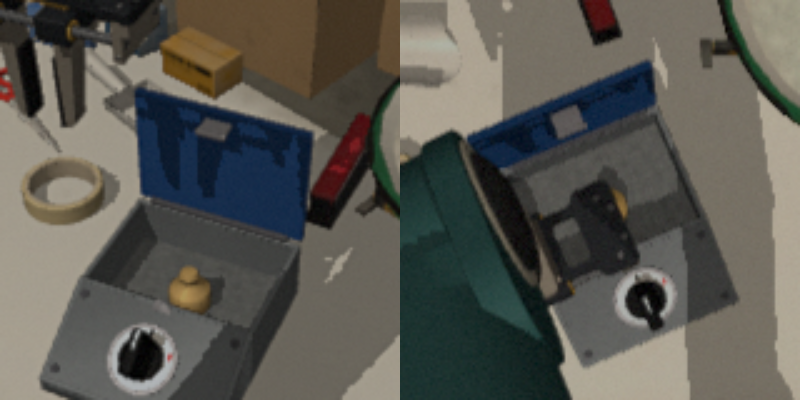

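The weight stands upright near the middle of the storage space, at crop (190,290) in scene, and the lid is fully open. Now I go over and behind the lid with the fingers closed.

Careful with the scale: shifts go in cm and turns go in units of 0.25 rad. That gives: -0.14 m is -14, -0.105 m is -10.5.

```bash
python3 -c "
from h import *
X,=plane('scene',(314.8,188.5),.064);print('weight in box',(X-O)@np.c_[EX,EY,EZ]);print('red',plane('top',[(273,73),(297,125)],.03)); go(B2W([.115,0,.29]))"
echo '[{"z":-2.1, "aperture":0}, {"x":-3.5, "y":-2, "z":-2.5, "aperture":0}, {"x":-7, "y":-4, "z":-2.5, "aperture":0}, {"x":-10.5, "y":-6, "z":-2.5, "aperture":0}, {"x":-14, "y":-7.5, "z":-2.5, "aperture":0}]' | python3 steer.py| grep -E "force|pos"
echo '[{"x":-3, "y":-1, "aperture":0}, {"x":-4.5, "y":-1.3, "aperture":0}, {"x":-4.5, "y":-1.3, "aperture":0}, {"x":-4.5, "y":-1.3, "aperture":0}]' | python3 steer.py| grep -E "force|pos|gap"
python3 -c "
from h import *
go(B2W([.112,0,.175]),112.3)"
```

```text
weight in box [-0.0073  0.0002  0.064 ]
red [[0.872  0.1872 0.03  ]
 [0.7227 0.1227 0.03  ]]
t 11.6167 pos [0.4497 0.1884 0.2663] box [-0.0684  0.0812  0.2663] yaw 112.7 F [ 1.2536 -0.1048  0.259 ] T [ 0.0469 -0.0132  0.0078] gap 0.01918944722543906 | shift [-0.1829 -0.0824 -0.0234] turn None j [-0.5973  0.1307  0.1452  1.9405 -0.0218  1.0699  1.5235]
tool_pos: [0.6108, 0.1683, 0.2896]
contact_force: [0.8, -0.3, 0.3]
grasp_force: 0.0
tool_pos: [0.655, 0.175, 0.2882]
contact_force: [-0.4, -1.2, 0.3]
finger_gap: 0.0005
grasp_force: 0.0
t 12.3667 pos [0.655  0.175  0.2882] box [ 0.1164 -0.0091  0.2882] yaw 112.4 F [-0.4347 -1.1999  0.3135] T [0.1258 0.0491 0.0543] gap 0.0005319271533985453 | shift [0.004  0.0092 0.1132] turn 0.0012602889359232194 j [-0.4619  0.4611  0.2185  1.4541 -0.1007  1.2409  1.7287]
```

To row units: 0.006 m is 0.6, 0.11 m is 11.

```bash
echo '[{"y":0.6, "z":3.5, "aperture":0}, {"y":0.6, "z":7, "aperture":0}, {"y":0.6, "z":10, "aperture":0}, {"y":0.6, "z":11, "aperture":0}, {"y":0.6, "z":11, "aperture":0}]' | python3 steer.py| grep -E "force|pos"
echo '[{"x":1.5, "aperture":0}, {"x":3, "aperture":0}, {"x":4.5, "aperture":0}, {"x":6, "aperture":0}, {"x":7.2, "aperture":0}]' | python3 steer.py| grep -E "force|pos"
python3 -c "
from h import *
go(B2W([.014,0,.163]),112.3)"
```

```text
tool_pos: [0.6498, 0.1812, 0.1777]
contact_force: [-0.5, -0.2, 0.7]
grasp_force: 0.0
tool_pos: [0.5866, 0.1545, 0.1836]
contact_force: [0.8, 0.9, -0.4]
grasp_force: 0.6
t 13.2 pos [0.5866 0.1545 0.1836] box [ 0.0454 -0.0021  0.1836] yaw 112.5 F [ 0.7709  0.8552 -0.4492] T [ 0.2385 -0.275   0.0206] gap 0.0003998702391638838 | shift [0.0315 0.0022 0.0204] turn 0.0028384712916353512 j [-0.4677  0.424   0.2017  1.7584 -0.1009  0.964   1.7367]
```

To row units: 0.056 m is 5.6, 0.044 m is 4.4.

```bash
echo '[{"x":1.6, "z":1, "aperture":0}, {"x":3.1, "z":1.8, "aperture":0}, {"x":4.4, "z":2.8, "aperture":0}, {"x":5.6, "z":4, "aperture":0}, {"x":5.6, "z":4, "aperture":0}]' | python3 steer.py| grep -E "force|pos"
python3 -c "
from h import *
go(B2W([-.025,0,.118]),112.3)
for n in C:
    i=cv2.cvtColor(robot.snapshot(n)[:,:,::-1],cv2.COLOR_BGR2HSV);m=cv2.inRange(i,(100,110,30),(125,255,255));m[:, :230]=0;m[:110]=0;m[240:]=0;m[:,365:]=0;print(n,cv2.boundingRect(big(m)),(m>0).sum())"
```

```text
tool_pos: [0.5327, 0.1322, 0.1415]
contact_force: [-0.5, -0.8, 0.6]
grasp_force: 0.3
t 13.6167 pos [0.5327 0.1322 0.1415] box [-0.0129 -0.0022  0.1415] yaw 112.4 F [-0.4868 -0.7625  0.6211] T [ 0.0498  0.0187 -0.0646] gap 0.00048734656366958024 | shift [0.012  0.0022 0.0235] turn 0.002391646554060765 j [-0.4623  0.3878  0.1953  1.9273 -0.0994  0.8357  1.7481]
scene (274, 156, 86, 29) 958
top (312, 181, 17, 11) 195
```

```bash
echo '[{"x":0.6, "z":1.2, "aperture":0}, {"x":1.2, "z":2.3, "aperture":0}, {"x":1.6, "z":3.3, "aperture":0}, {"x":1.9, "z":4.4, "aperture":0}, {"x":2.2, "z":5, "aperture":0}]' | python3 steer.py| grep -E "force|pos"
python3 -c "
from h import *
go(B2W([-.035,0,.081]),112.3)"
echo '[{"z":0.3, "aperture":0}, {"z":0.6, "aperture":0}]' | python3 steer.py| grep -E "force|pos"
echo '[{"z":0.3, "aperture":0}, {"z":0.3, "aperture":0}]' | python3 steer.py| grep -E "force|pos"
```

```text
tool_pos: [0.5174, 0.1259, 0.0931]
contact_force: [-0.6, 1.5, 23.2]
grasp_force: 11.4
t 14.1333 pos [0.5174 0.1259 0.0931] box [-0.0295 -0.0023  0.0931] yaw 112.5 F [-0.6476  1.5394 23.2303] T [0.2524 0.1008 0.0331] gap 9.456687943175401e-05 | shift [0.0056 0.0023 0.0121] turn 0.0031400828183852274 j [-0.4492  0.4328  0.1819  2.0007 -0.1172  0.7107  1.7678]
tool_pos: [0.5165, 0.1256, 0.0874]
contact_force: [0.4, 0.1, 0.8]
grasp_force: 0.5
tool_pos: [0.5149, 0.1251, 0.0822]
contact_force: [0.2, 0.1, 0.8]
grasp_force: 0.0
```

```bash
for i in 1; do echo '[{"z":0.2, "aperture":0}, {"z":0.2, "aperture":0}]' | python3 steer.py| grep -E "force|pos"; done
echo '[{"z":0.1, "aperture":0}, {"z":0.1, "aperture":0}]' | python3 steer.py| grep -E "force|pos"
echo '[{"z":0.1, "aperture":0}, {"z":0.1, "aperture":0}]' | python3 steer.py| grep -E "force|pos"
```

```text
tool_pos: [0.5147, 0.125, 0.0805]
contact_force: [-1.3, -0.4, 9.4]
grasp_force: 4.8
tool_pos: [0.5147, 0.125, 0.0801]
contact_force: [-3.8, 0.4, 14.0]
grasp_force: 6.8
tool_pos: [0.5146, 0.125, 0.0796]
contact_force: [-4.6, -1.2, 18.0]
grasp_force: 9.1
```

The force rises on a firm stop at the lid's shut height. I lift off and check with the masks that the lid stays shut, the knob is at rest and the bystanders are unmoved.

To row units: -0.13 m is -13, -0.1 m is -10.

```bash
echo '[{"z":-2, "aperture":0}, {"z":-6, "aperture":0}, {"z":-10, "aperture":0}, {"y":3, "z":-13, "aperture":0}, {"y":7, "z":-13, "aperture":0}]' | python3 steer.py| grep -E "force|pos"
echo '[{"y":4, "aperture":0}, {"y":8, "aperture":0}, {"y":12, "aperture":0}, {"y":16, "aperture":0}, {"y":20, "aperture":0}]' | python3 steer.py| grep -E "force|pos"
echo '[{"x":4, "y":4, "aperture":0}, {"x":8, "y":8, "aperture":0}, {"x":8, "y":8, "aperture":0}, {"x":8, "y":8, "aperture":0}, {"x":8, "y":8, "aperture":0}]' | python3 steer.py| grep -E "force|pos|t:"
python3 - <<'E'
from h import *
for n,(x0,y0,x1,y1) in dict(scene=(260,150,370,230),top=(240,145,340,225)).items():
    b=cv2.imread(f"pics/{n}0.png");a=np.ascontiguousarray(robot.snapshot(n)[:,:,::-1]);cv2.imwrite(f"pics/{n}9.png",a)
    h=cv2.cvtColor(a,cv2.COLOR_BGR2HSV);m=np.zeros((400,640),np.uint8);m[y0:y1,x0:x1]=cv2.inRange(h,(100,110,30),(125,255,255))[y0:y1,x0:x1]
    c=big(m);print(n,cv2.approxPolyDP(cv2.convexHull(c),.02*cv2.arcLength(c,True),True)[:,0].tolist())
    for nm,r in (dict(lid=(265,150,365,215),knob=(280,203,316,243),cream=(245,138,288,172),iron=(340,270,385,315)) if n=="scene" else dict(lid=(245,148,338,226),knob=(293,212,325,247),cream=(187,168,228,208),iron=(373,208,408,248))).items():
        u=lambda i:cv2.GaussianBlur(i[r[1]:r[3],r[0]:r[2]],(3,3),0)
        print(n,nm,"diff",round(cv2.absdiff(u(a),u(b)).mean(),2),"frac>30",round((cv2.absdiff(u(a),u(b)).max(2)>30).mean(),3))
E
```

```text
tool_pos: [0.492, 0.188, 0.2141]
contact_force: [0.9, 0.5, 0.2]
grasp_force: 0.0
tool_pos: [0.4095, 0.3759, 0.2078]
contact_force: [0.4, 0.2, 1.1]
grasp_force: 0.0
t: 16.22
tool_pos: [0.3044, 0.4186, 0.2076]
contact_force: [0.3, 0.2, 0.2]
grasp_force: 0.0
scene [[272, 188], [295, 157], [359, 175], [339, 212]]
scene lid diff 17.23 frac>30 0.425
scene knob diff 20.52 frac>30 0.417
scene cream diff 18.36 frac>30 0.353
scene iron diff 1.91 frac>30 0.0
top [[312, 153], [331, 197], [267, 224], [249, 179]]
top lid diff 13.9 frac>30 0.299
top knob diff 17.86 frac>30 0.374
top cream diff 14.69 frac>30 0.293
top iron diff 1.5 frac>30 0.0
```

The lid corners match the starting picture to 1 px, so it is shut. The remaining differences look like the arm's shadow, so I check the knob and cream roll by shape.

Run:
```python
from h import *
for k in "09":
    for n,(x0,y0,x1,y1),(u0,v0,u1,v1) in (("scene",(283,205,312,240),(245,138,288,172)),("top",(296,216,322,246),(187,168,228,208))):
        im=cv2.imread(f"pics/{n}{k}.png");g=im.max(2)[y0:y1,x0:x1];m=((g<(32))*255).astype(np.uint8)
        e=cv2.Canny(im[v0:v1,u0:u1],30,90);s=cv2.cvtColor(im,cv2.COLOR_BGR2HSV)[v0:v1,u0:u1,1]
        t,mm=cv2.threshold(s,0,255,cv2.THRESH_OTSU);c=big(mm)
        print(k,n,"knob",cv2.boundingRect(big(m)),cv2.contourArea(big(m)),"cream",cv2.boundingRect(c),cv2.minEnclosingCircle(c))
```

```text
0 scene knob (5, 7, 17, 20) 201.5 cream (3, 5, 34, 27) ((19.642486572265625, 17.559585571289062), 16.71550178527832)
0 top knob (4, 7, 16, 19) 182.0 cream (2, 3, 36, 35) ((19.628570556640625, 20.0), 18.076784133911133)
9 scene knob (5, 8, 17, 19) 189.5 cream (3, 5, 34, 27) ((19.574073791503906, 17.592592239379883), 16.775720596313477)
9 top knob (5, 7, 15, 19) 175.5 cream (2, 3, 36, 35) ((19.72857093811035, 20.0), 17.9807071685791)
```

The knob is back at rest and the cream and iron pieces haven't moved, so I hand in.

```bash
python3 -c "
from cell import robot
print(robot.job_done())"
```

```text
the job is handed in; nothing more can be done
None
```

The brass weight was standing upright in the lockbox before I pressed the lid down; the lid then stayed shut, the knob is back at rest, the iron weight and cream tape roll are unmoved, and I handed the job in at about 16 s.

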